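# Slide the mug holder into the print station's dovetail

## Robot

A 6-joint arm with a two-finger parallel gripper is mounted at the origin on the work surface. World frame = base frame: x ahead of the robot, y to its left, z up, the work surface at z = 0. Lengths are in mm, angles in degrees, forces in N, time in s.
With the tool pointing down it reaches from about 350 to 850 mm from the base axis. Payload 8.1 kg.
Tool frame: the origin (TCP) lies midway between the tips of the shut fingers; the grasp point (between the pads) lies 19 mm behind it; z points along the fingers, y is the line along which they close (so a half turn about z gives the same grasp; the last joint's range is limited). The gripper opens to 85 mm and grips with 20 to 120 N. Pads are 22 mm wide; open, the fingers measure 114 mm over their backs; the gripper's body (76 mm by 85 mm) begins 54 mm behind the grasp point. The pads swing forward as they close: fully open they stand 13 mm farther back than shut.
Start: joints at [64.95, 7.471, 85.268, -0, 87.261, -4.893], TCP at [206.732, 563.265, 231.292] pointing down, gripper open.
Joint ranges: [-169.43, 169.43], [-51.17, 129.36], [1.28, 143.12], [-76.62, 256.62], [0, 156.53], [-152.29, 152.29]. Speed limits (degrees/s): [136.94, 136.94, 159.86, 180, 180, 180].

## Interface

Orientations are given as [roll, pitch, yaw] about the fixed x, y, z axes, in that order (R = Rz(yaw) Ry(pitch) Rx(roll)).
In Python, from bench import r, camrig, order gives the robot as it stands (r), with the cameras (camrig) and the job (order).
- The arm moves only by the tool send_path, called in YAML: its name, and indented under it one key for each argument. Schema: {"type":"object","properties":{"rows":{"type":"array","items":{"type":"array","prefixItems":[{"type":"array","items":{"type":"number"},"minItems":3,"maxItems":3},{"type":"array","items":{"type":"number"},"minItems":3,"maxItems":3},{"type":"number"}],"minItems":3,"maxItems":3},"minItems":1,"maxItems":8},"force":{"type":"number"},"only":{"type":"string"},"quiet":{"type":"boolean"},"lines":{"type":"string"}},"required":["rows"],"additionalProperties":false}. rows is a list of rows, 1 to 8 of them, each written [[rx, ry, rz], [dx, dy, dz], opening]: a rotation vector rx, ry, rz in parts of the range, where 1.0 means 120 degrees, then dx, dy, dz in parts of the range, where 1.0 means 750 mm, then the finger opening in mm; each row is the pose to reach, as a shift and turn from the pose commanded when the call began, along the tool's axes at that moment; what a row does not reach only later rows make up. A row lasts 1/8 s, in which the tool goes at most 62.5 mm and 10.7 degrees, less where a joint would pass 70% of its speed; a pose out of reach is approached as far as the arm can. The fingers move at their own pace and stop on an object; force is the grip in N (left out, the last holds). Time passes only in rows, so rows that do not move let the fingers close. The tool returns the time, the measured TCP pose, the force, the opening and the grip force at its end. only (a regular expression) keeps the lines of the reply that match it, lines (a string "A,B") keeps lines A to B, and quiet returns only ok. Shift and turn numbers lie between -1 and 1, and a call with a number outside is refused. Input that does not fit is refused with a message, and nothing moves.
- r.sense(): the state, without advancing time (a new reading comes with each control period).
- camrig.snapshot(name): name is "scene" or "side" or "wrist"; returns a dict with "pixels" (400x640x3 uint8, blue, green, red), "fx", "fy", "cx", "cy" (pixels), "pose" (4x4, takes a point from camera to world coordinates). Camera axes: x right, y up, looking along -z (the intrinsics and any distortion apply to the point x, -y, -z); pixel columns grow to the right and rows downward; lengths in mm; the calibration is good to about 2 mm. The wrist camera is an equidistant fisheye: a pixel r from the principal point sees the ray r / f radians off the axis. A picture is of the moment at which its call begins. There is no depth.
- order.hand_in(): hands the job in; it is judged then, once.
The state is a dict: "time": time; "joint_pos": joint angles; "qd": joint speeds; "joint_efforts": joint torques, N m; "tool_pos": TCP position; "tcp_rot": TCP orientation; "ft_force": force on the tool from outside, world axes, zero at the start; "wrist_torque": the same for the moment, N m; "finger_gap": finger opening in mm; "grip_force": force on a finger pad.
Only numpy, scipy, OpenCV 4.12 (cv2) and the standard library are available. Lean on these libraries where they do the work, as an engineer would, in place of code of your own. Each camera call takes 0.05 s, during which the arm holds its last target. There are 200 camera calls.

## Task

Mugs are next on the print station, so fit the mug holder (the foot with the short, thick, oblong post): set it upright on the station's open landing and slide it along into the dovetail, under the rails, until it is fully home and the sprung catch has clicked up behind it. Let go of it, and leave the bottle holder (the tall, thin, round post) where it stands.

Things in the scene. Friction and masses are not known exactly. Their poses are not given: they have to be found in the camera images.
- mug_holder: Mug holder, loose, upright, 0.25-0.45 kg. Aluminium dovetail foot 80 (x) x 70 (y) mm, 12 high, corners bevelled, long sides sloping in at 45 deg from 6 mm up. On it a black rubber post, oblong, 48 mm along x by 28 along y, flat-sided, 12 to 72 mm above the underside: pinch its 28 mm, fingers closing along y. Origin: centre of underside; z up. Same end for end: either end may lead.
- bottle_holder: Bottle holder, loose bystander, to be left alone: the same aluminium foot 80 x 70 mm, but a thin round black rubber post, 20 mm in diameter, its top 107 mm above the underside. Origin: centre of underside.
- dock: Fixed print station, grey base, 150 wide, floor 18 mm above table. Origin on table, mid-width; holders slide to +x. In mm: landing x -155 to -65 (set holder at x -110, y 0); guides narrow from 124 to 92 apart by x -30; steel rails x -30 to 90, 20 high, lean over the foot, 5 play each side and upward; stop at 85; box beyond, 40 high. Home: holder's origin at x 40-45, y 0, x axes parallel.
- catch (a joint): Press of the sprung catch, m: 0 up, 0.010 limit. Dark steel wedge 26 mm wide in mid-channel, rising from the floor at dock x = -27 mm to 8 mm proud at x = 0, where a square face ends it. The foot sliding in presses it down and keeps it down (spring 1.2 to 2.5 N; the push takes up to 8 N); once the foot's rear edge passes x = 0 it springs up behind and locks the holder in.

How it is judged:
By the outcome, as a careful person would: the job done as asked, in the order asked, and still so for the second after the job is handed in, with the robot touching nothing.
It also fails if it takes over 45 s, if anything falls off the work surface, if the arm or the gripper's body presses on something with over 40 N, if the wrist force passes 120 N, or if a joint passes its speed limit or range.

## Working session

There is one attempt and no reset: what is moved stays moved. The work goes in short steps, Python scripts to look and compute and a tool call to move; the robot and the scene stay as the last step left them, time stands still between calls to the robot, and variables do not carry over. Pictures are saved under pics/ and viewed, at most 11 in all, crops included, and the job is handed in when it is done.

```bash
ls; mkdir -p pics
```

Run:
```python
from bench import r, camrig, order
import cv2
for n in("scene","side"):
    s=camrig.snapshot(n); cv2.imwrite(f"pics/{n}0.png",s["pixels"]); print(n,s["fx"],s["cx"],s["cy"],s["pose"])
s=r.sense(); print(s["tool_pos"],s["tcp_rot"],s["ft_force"],s["time"])
```

```text
bench.py
pics
scene 470.99674348695766 319.83220251415634 197.37473401870022 [[-9.68255163e-02 -5.52532736e-01  8.27848051e-01  1.37224488e+03]
 [ 9.95243610e-01 -6.27094547e-02  7.45498522e-02  2.29770806e+01]
 [ 1.07226660e-02  8.31128811e-01  5.55976550e-01  5.85590460e+02]
 [ 0.00000000e+00  0.00000000e+00  0.00000000e+00  1.00000000e+00]]
side 484.9638831703015 311.1821889262485 195.11679820866223 [[ 9.73863658e-01  1.88122569e-01 -1.27277155e-01  4.15618361e+02]
 [-2.26384675e-01  7.58479496e-01 -6.11112783e-01 -6.35632487e+02]
 [-1.84269945e-02  6.23954128e-01  7.81243683e-01  8.27085667e+02]
 [ 0.00000000e+00  0.00000000e+00  0.00000000e+00  1.00000000e+00]]
[206.51072123 562.80271616 230.31365497] [-1.79901700e+02 -8.12230208e-03  1.59844655e+02] [ 0.11379151 -0.37389221 -0.83277984] 0.1
```

View pics/scene0.png

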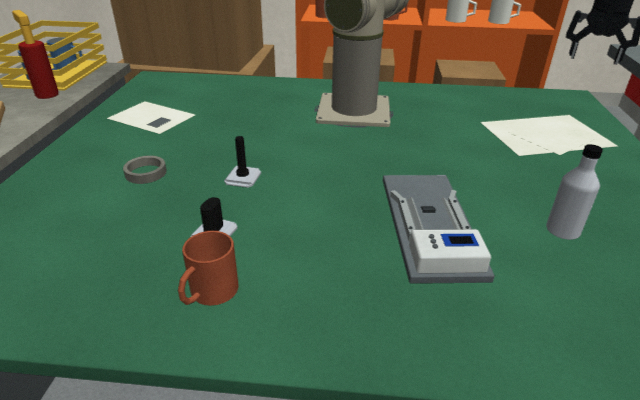

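View pics/side0.png

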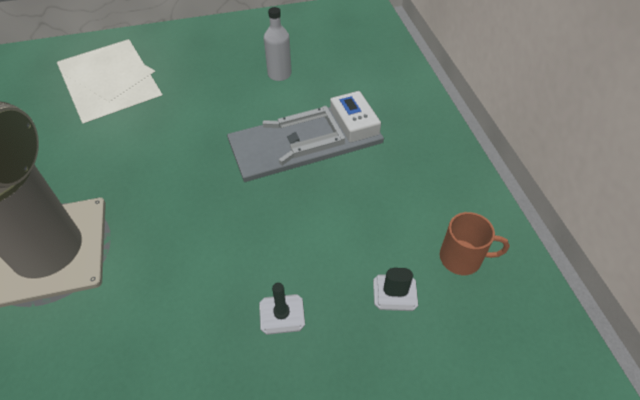

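The scene view shows the mug holder at about (212,220), partly behind the red mug, the bottle holder at (242,165) and the dock at (435,228). In the side view the mug holder is at (396,288), the bottle holder at (281,310) and the dock from (230,140) to (380,140), with its landing towards the robot. I'll enlarge these next.

Run:
```python
import cv2,numpy as np
a=cv2.imread("pics/side0.png");b=cv2.imread("pics/scene0.png")
def up(i,x0,y0,x1,y1,k):
    return cv2.resize(i[y0:y1,x0:x1],None,fx=k,fy=k,interpolation=cv2.INTER_CUBIC)
c=np.zeros((600,800,3),np.uint8)
c[:300,:480]=up(a,225,90,385,190,3)     # dock side k3
c[300:600,:350]=up(a,365,260,435,320,5)  # holder side k5
c[300:600,400:800]=up(b,375,170,508,270,3.0)[:300,:400] if 0 else cv2.resize(b[170:285,375:500],(400,300)) if 0 else up(b,375,165,508,265,3)[:,:400].copy() if up(b,375,165,508,265,3).shape[1]>=400 else cv2.copyMakeBorder(up(b,375,165,508,265,3),0,0,0,1,0)
c[:275,500:775]=up(b,185,190,240,245,5)
cv2.imwrite("pics/c1.png",c)
```

```text
(no output)
```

View pics/c1.png

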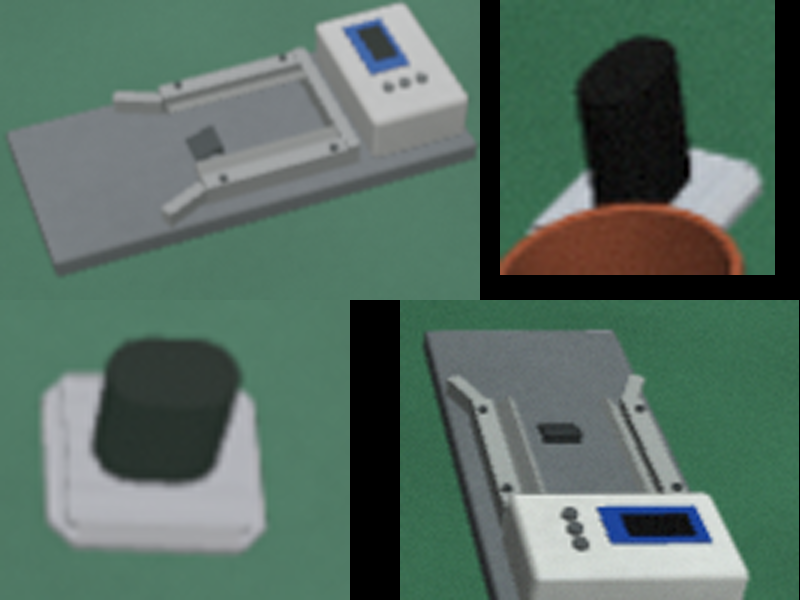

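The crops give the landing end corners of the dock at side pixels (228.3,133.3) and (243.5,177.5), and at scene pixels (384,176) and (445.7,176). The centre of the mug holder's post top is at side (399.4,274.2), and its long axis runs roughly along the image rows. I'll fit poses from these.

Create h.py:
```python
import numpy as np,cv2
from scipy.optimize import least_squares
def ray(s,u,v):
    if s.get("fish"):
        d=np.array([(u-s["cx"])/s["fx"],(v-s["cy"])/s["fy"]]); t=np.hypot(*d)
        c=np.array([*(d/max(t,1e-9)*np.sin(t)),np.cos(t)])
    else: c=np.array([(u-s["cx"])/s["fx"],(v-s["cy"])/s["fy"],1])
    P=np.array(s["pose"]); return P[:3,3],P[:3,:3]@(c*[1,-1,-1])
def at(s,u,v,z):
    o,d=ray(s,u,v); return (o+d*(z-o[2])/d[2])[:2].round(1)
```

Run:
```python
from bench import r, camrig, order
from h import *
a,b=camrig.snapshot("side"),camrig.snapshot("scene")
print("land side",at(a,228.3,133.3,18),at(a,243.5,177.5,18),"edge",at(a,383,138.3,18))
print("land scene",at(b,445.7,176,18),at(b,384,176,18),"edge",at(b,405,261.7,18))
print("catch",at(a,296.7,132.7,26),at(a,299.3,140.7,26))
print("catch scene",at(b,375+145/3,165+133/3,26),at(b,375+183/3,165+133/3,26))
print("post side",at(a,399.4,274.2,72),"scene top c",at(b,185+127/5,190+70/5,72),"scene post ends",at(b,185+84/5,190+95/5,72),at(b,185+170/5,190+42/5,72))
print("foot edge",at(a,380,309.4,0),at(a,413,310,0),at(a,373.6,302,0),at(a,418,305,0))
print("side post ends",at(a,365+103/5,260+75/5,72),at(a,365+241/5,260+75/5,72))
print("bottle top",at(a,279,287,107),at(b,240,138,107))
```

```text
land side [398. 229.] [413.7  81.7] edge [749.7 122.9]
land scene [404.4 230.6] [421.   86.9] edge [717.6 119.9]
catch [555.6 182.7] [556.  155.3]
catch scene [559.1 164.9] [556.2 191. ]
post side [ 648.8 -255.5] scene top c [ 653.8 -251.7] scene post ends [ 671.8 -262.9] [ 633.2 -240.6]
foot edge [ 612.1 -280. ] [ 670.2 -295.3] [ 605.2 -263.2] [ 682.6 -288.1]
side post ends [ 624.8 -251.3] [ 671.7 -262.7]
bottle top [ 437.3 -248.9] [ 441.4 -242.3]
```

Units first: shifts go in shares of 750 mm and turns go in shares of 120 degrees. So -410 mm / 750 = -0.5467, -272 mm / 750 = -0.3627.

send_path:
  rows:
    - [[0, 0, 0], [-0.0667, -0.044, 0], 85]
    - [[0, 0, 0], [-0.14, -0.092, 0], 85]
    - [[0, 0, 0], [-0.2133, -0.14, 0], 85]
    - [[0, 0, 0], [-0.2867, -0.188, 0], 85]
    - [[0, 0, 0], [-0.36, -0.2373, 0], 85]
    - [[0, 0, 0], [-0.4333, -0.2853, 0], 85]
    - [[0, 0, 0], [-0.5, -0.3293, 0], 85]
    - [[0, 0, 0], [-0.5467, -0.3627, 0], 85]
  force: 70

```text
time: 1.2
tool_pos: [498.8, 164.6, 231.3]
tcp_rot: [180.0, 0.0, 159.8]
ft_force: [0.4, 0.7, -0.8]
finger_gap: 85.0
grip_force: 0.0
```

Run:
```python
from bench import r, camrig, order
from h import *
s=camrig.snapshot("wrist"); cv2.imwrite("pics/w1.png",s["pixels"]); print(s["fx"],s["fy"],s["cx"],s["cy"],s["pose"]); q=r.sense(); print(q["tool_pos"],q["tcp_rot"],q["joint_pos"])
```

```text
309.70691628693146 309.70691628693146 316.7715240847077 194.0359910828873 [[ 3.45816575e-01 -8.87762903e-01 -3.03789277e-01  4.20995447e+02]
 [ 9.38301863e-01  3.27436501e-01  1.11242761e-01  1.92816207e+02]
 [ 7.14501487e-04 -3.23515635e-01  9.46222555e-01  3.74005072e+02]
 [ 0.00000000e+00  0.00000000e+00  0.00000000e+00  1.00000000e+00]]
[501.91231139 159.06807443 231.17277027] [-179.84674096    0.18509422  159.61342099] [ 12.16346218  -4.00041395  96.98506837  -0.22909895  86.94180902
 -57.43763558]
```

View pics/w1.png

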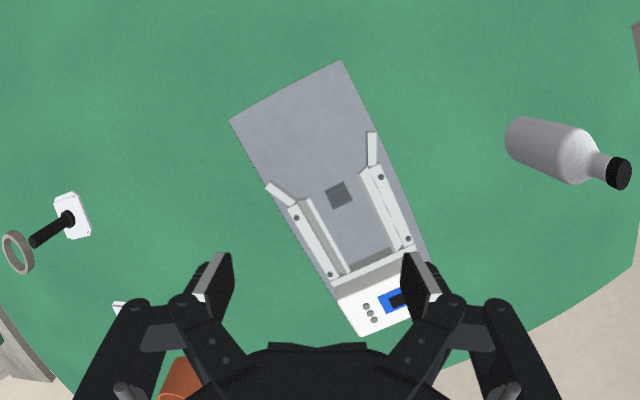

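The wrist view shows the dock landing's end corners near (230,121) and (341,61), and the catch at about (338,194). The arm was still settling, so I'll take it again now it is at rest and enlarge it.

Run:
```python
from bench import r, camrig, order
from h import *
s=camrig.snapshot("wrist"); cv2.imwrite("pics/w2.png",cv2.resize(s["pixels"][50:250,220:480],None,fx=3,fy=3,interpolation=cv2.INTER_CUBIC)); np.save("w2.npy",{k:s[k] for k in("fx","fy","cx","cy","pose")},allow_pickle=True); print(s["pose"][:3,3]); q=r.sense(); print(q["tool_pos"],q["tcp_rot"])
```

```text
[423.89219366 188.05443189 373.61715652]
[500.20465772 161.90463159 231.02370083] [-1.79910131e+02  6.72114535e-02  1.59520114e+02]
```

View pics/w2.png

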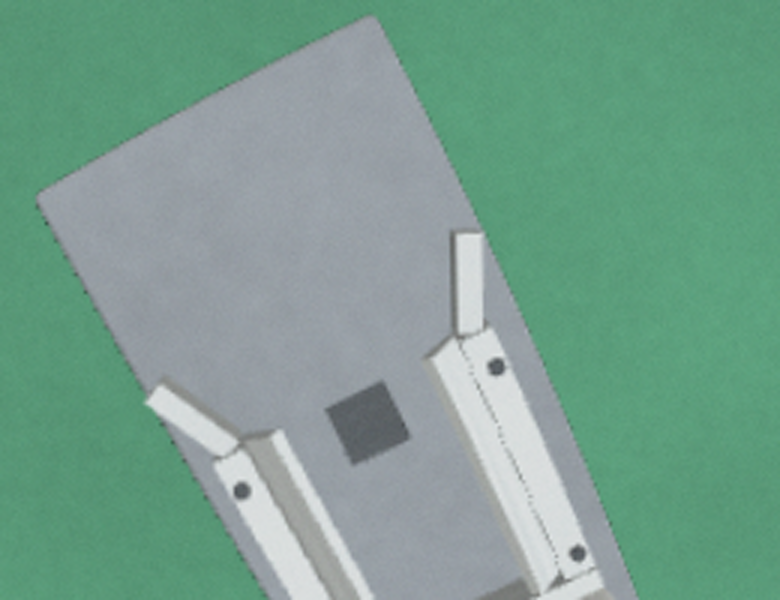

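The enlarged crop gives the landing corners at crop (38,197) and (374,14). The catch's low edge runs (325,409)-(384,381) and its face edge (352,465)-(411,437), and the front rail screws are at (242,491) and (496,367).

Run:
```python
from h import *
s=np.load("w2.npy",allow_pickle=True).item(); s["fish"]=1
P=[(38,197,-155,-75,18),(374,14,-155,75,18),(325,409,-27,-13,18),(384,381,-27,13,18),(352,465,0,-13,26),(411,437,0,13,26)]
W=np.array([at(s,220+u/3-.33,50+v/3-.33,z) for u,v,*_,z in P]); print(W)
S=[at(s,220+u/3-.33,50+v/3-.33,38) for u,v in((242,491),(496,367),(578,553))]; print(S,(S[0]+S[1])/2)
M=np.array([p[2:4] for p in P])
def f(q):
    c,n=np.cos(q[2]),np.sin(q[2]); return (M@np.array([[c,n],[-n,c]])+q[:2]-W).ravel()
o=least_squares(f,[560,175,.11]); print(o.x[:2],np.degrees(o.x[2]),o.fun.reshape(-1,2).round(1))
e=S[2]-S[1]; print("rail yaw",np.degrees(np.arctan2(e[1],e[0])))
e=S[1]-S[0]; print("screw yaw",np.degrees(np.arctan2(-e[0],e[1])))
```

```text
[[413.2  86. ]
 [394.3 231.2]
 [533.8 160.7]
 [530.9 186.8]
 [557.3 163.6]
 [554.2 189.6]]
[array([548. , 120.5]), array([534.4, 229. ]), array([623.2, 240.3])] [541.2  174.75]
[557.50686462 176.9692024 ] 6.929397688281067 [[-0.5 -2.2]
 [ 0.3  1.5]
 [-1.5  0.1]
 [-1.8 -0.2]
 [ 1.8  0.5]
 [ 1.7  0.3]]
rail yaw 7.252040177402547
screw yaw 7.144513550796607
```

In the tool's units: -339 mm / 750 = -0.452, -284 mm / 750 = -0.3787, -6 degrees / 120 = -0.05.

send_path:
  rows:
    - [[0, 0, -0.0083], [-0.04, -0.048, 0], 85]
    - [[0, 0, -0.0167], [-0.096, -0.1147, 0], 85]
    - [[0, 0, -0.025], [-0.152, -0.1813, 0], 85]
    - [[0, 0, -0.0333], [-0.208, -0.248, 0], 85]
    - [[0, 0, -0.0417], [-0.264, -0.3147, 0], 85]
    - [[0, 0, -0.05], [-0.3173, -0.3787, 0], 85]
    - [[0, 0, -0.05], [-0.3573, -0.4267, 0], 85]
    - [[0, 0, -0.05], [-0.3787, -0.452, 0], 85]

```text
time: 2.3
tool_pos: [647.8, -252.1, 230.3]
tcp_rot: [-180.0, -0.1, 165.7]
ft_force: [-0.5, 0.2, -0.3]
finger_gap: 85.0
grip_force: 0.0
```

send_path:
  rows:
    - [[0, 0, 0], [0, 0, 0], 85]
    - [[0, 0, 0], [0, 0, 0], 85]

```text
time: 2.55
tool_pos: [647.6, -248.2, 230.9]
tcp_rot: [180.0, -0.0, 165.9]
ft_force: [-0.6, -0.3, 0.4]
finger_gap: 85.1
grip_force: 0.0
```

Run:
```python
from bench import r, camrig, order
from h import *
s=camrig.snapshot("wrist"); cv2.imwrite("pics/w3.png",s["pixels"]); cv2.imwrite("pics/w3c.png",cv2.resize(s["pixels"][100:300,220:480],None,fx=3,fy=3,interpolation=cv2.INTER_CUBIC)); np.save("w3.npy",{k:s[k] for k in("fx","fy","cx","cy","pose")},allow_pickle=True); q=r.sense(); print(q["tool_pos"],q["tcp_rot"])
s["fish"]=1
# where is the estimate in the image?
from scipy.optimize import fsolve
print(fsolve(lambda p:at(s,*p,72)-[651,-254],[320,200]))
```

```text
[ 647.67051606 -247.91292927  231.22054672] [ 1.79974398e+02 -2.46807699e-02  1.65913492e+02]
[312.31688911 179.61401286]
```

View pics/w3c.png

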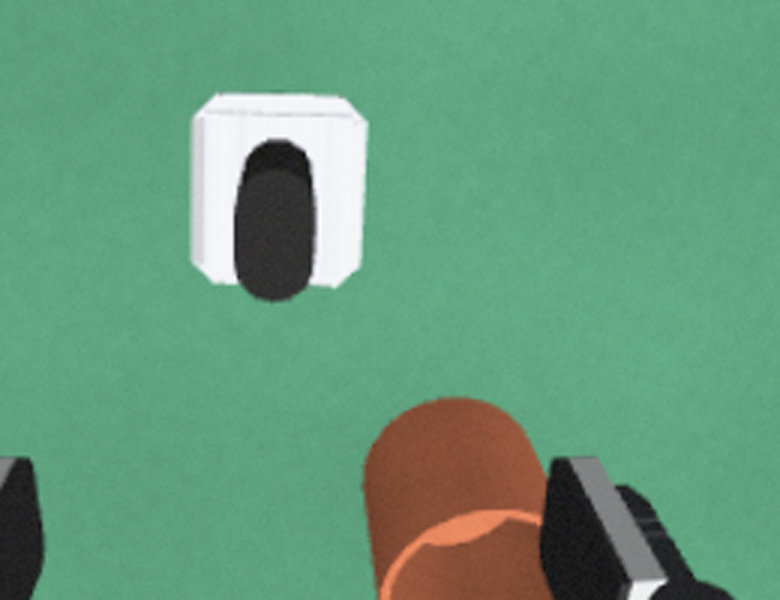

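The crop shows the mug holder's foot between crop (191,95) and (366,287), with the post top centred near (275,235). The mug lies clear below and to the right, at (455,400) and beyond.

Run:
```python
from h import *
s=np.load("w3.npy",allow_pickle=True).item(); s["fish"]=1
g=lambda u,v,z:at(s,220+u/3-.33,100+v/3-.33,z)
def dirn(a,b,off=0): d=b-a; return round(float(np.degrees(np.arctan2(d[1],d[0])))+off,1)
print("post c",g(275,235,72),"ends",g(276,168,72),g(275,301,72),"sides",g(235,235,72),g(316,235,72))
l0,l1=g(191,122,6),g(191,262,6); r0,r1=g(367,130,6),g(360,266,6); t0,t1=g(218,94,0),g(345,97,0)
b0,b1=g(213,283,12),g(333,289,12)
print("left",l0,l1,dirn(l0,l1),"right",r0,r1,dirn(r0,r1),"end",t0,t1,dirn(t0,t1,-90),"near",b0,b1,dirn(b0,b1,-90))
print("mean",(l0+l1+r0+r1)/4)
T0,T1=g(218,108,12),g(345,115,12); print("top mean",(T0+T1+b0+b1)/4, dirn(T0,T1,-90))
p0,p1=g(237,195,72),g(235,262,72);q0,q1=g(312,195,72),g(315,262,72);print("post sides",dirn(p0,p1),dirn(q0,q1))
print("mug rim",g(455,510,95),g(390,580,95),"mug base",g(455,398,0))
```

```text
post c [ 649.1 -254.5] ends [ 626.8 -248.4] [ 672.  -260.4] sides [ 645.8 -267.6] [ 652.5 -241.1]
left [ 613. -281.] [ 669.6 -297. ] -15.8 right [ 633.6 -213.6] [ 688.6 -229.2] -15.8 end [ 605.5 -268.2] [ 619.3 -218.9] -15.6 near [ 678.9 -289.6] [ 693.6 -242.2] -17.2
mean [ 651.2 -255.2]
top mean [ 651.675 -255.275] -17.5
post sides -16.8 -11.3
mug rim [ 756.9 -215.7] [ 781.5 -244.4] mug base [ 762.1 -201.1]
```

In the tool's units: 200 mm / 750 = 0.2667, -4.5 mm / 750 = -0.006, 1.6 degrees / 120 = 0.0133.

send_path:
  rows:
    - [[0, 0, 0.0133], [-0.006, -0.008, 0.04], 85]
    - [[0, 0, 0.0133], [-0.006, -0.008, 0.1], 85]
    - [[0, 0, 0.0133], [-0.006, -0.008, 0.16], 85]
    - [[0, 0, 0.0133], [-0.006, -0.008, 0.2], 85]
    - [[0, 0, 0.0133], [-0.006, -0.008, 0.2333], 85]
    - [[0, 0, 0.0133], [-0.006, -0.008, 0.2533], 85]
    - [[0, 0, 0.0133], [-0.006, -0.008, 0.2667], 85]
    - [[0, 0, 0.0133], [-0.006, -0.008, 0.2667], 85]

```text
time: 3.6
tool_pos: [650.5, -255.9, 31.2]
tcp_rot: [180.0, -0.0, 164.3]
ft_force: [-0.0, -0.2, 0.4]
finger_gap: 85.1
grip_force: 0.0
```

Run:
```python
from bench import r, camrig, order
from h import *
for i in range(1):
    q=r.sense(); print(q["tool_pos"],q["tcp_rot"],q["ft_force"])
s=camrig.snapshot("wrist"); cv2.imwrite("pics/w4.png",s["pixels"])
```

```text
[ 650.47796557 -255.94477639   31.17230326] [ 1.79994636e+02 -2.60720525e-02  1.64264700e+02] [-0.01082336 -0.16947053  0.39201981]
```

View pics/w4.png

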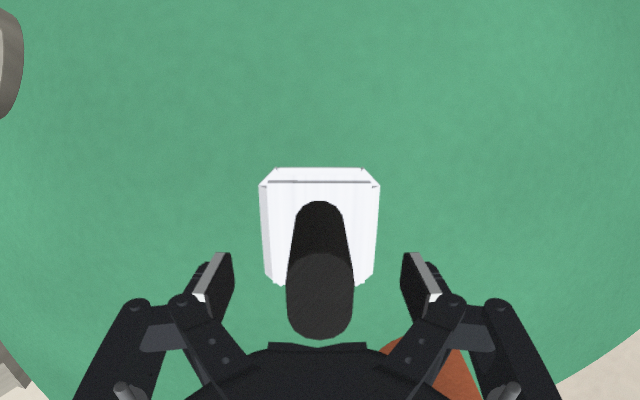

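The post, at (320,270), is centred between the pads at (215,280) and (420,280), and the foot is square to the gripper. Close.

send_path:
  rows:
    - [[0, 0, 0], [0, 0, 0], 20]
    - [[0, 0, 0], [0, 0, 0], 20]
    - [[0, 0, 0], [0, 0, 0], 20]
    - [[0, 0, 0], [0, 0, 0], 20]
    - [[0, 0, 0], [0, 0, 0], 20]
    - [[0, 0, 0], [0, 0, 0], 20]
  force: 70

```text
time: 4.4
tool_pos: [651.0, -256.6, 31.9]
tcp_rot: [-180.0, 0.1, 164.2]
ft_force: [0.6, 0.3, 5.3]
finger_gap: 27.2
grip_force: 70.0
```

send_path:
  rows:
    - [[0, 0, 0], [0, 0, -0.0133], 20]
    - [[0, 0, 0], [0, 0, -0.0533], 20]
    - [[0, 0, 0], [0, 0, -0.1067], 20]
    - [[0, 0, 0], [0, 0, -0.1333], 20]
    - [[0, 0, 0], [0, 0, -0.1333], 20]

```text
time: 5.03
tool_pos: [651.6, -256.9, 133.1]
tcp_rot: [-180.0, 0.2, 164.2]
ft_force: [0.8, 0.1, -4.5]
finger_gap: 27.6
grip_force: 69.2
```

Run:
```python
from bench import r, camrig, order
from h import *
s=camrig.snapshot("wrist"); cv2.imwrite("pics/w5.png",s["pixels"])
q=r.sense(); print(q["tool_pos"],q["tcp_rot"],q["ft_force"],q["wrist_torque"])
```

```text
[ 650.51732178 -256.36665215  130.92795683] [-1.79997451e+02  2.68827313e-03  1.64244386e+02] [ 0.03972132  0.02829667 -5.93439193] [ 0.0350085  -0.05084863 -0.01210055]
```

View pics/w5.png

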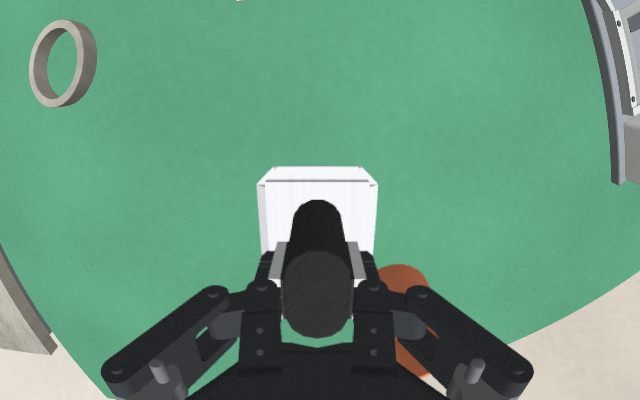

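The holder is held square and level, clear of the table, with about 5.9 N of weight. Carry it to above the landing.

In the tool's units: 273 mm / 750 = 0.364, 241 mm / 750 = 0.3213, -18.2 degrees / 120 = -0.1517.

send_path:
  rows:
    - [[0, 0, -0.01], [0.02, 0.0227, 0], 20]
    - [[0, 0, -0.0283], [0.0613, 0.0693, 0], 20]
    - [[0, 0, -0.0475], [0.1027, 0.116, 0], 20]
    - [[0, 0, -0.0683], [0.148, 0.168, 0], 20]
    - [[0, 0, -0.0892], [0.1933, 0.2187, 0], 20]
    - [[0, 0, -0.11], [0.2373, 0.2707, 0], 20]
    - [[0, 0, -0.1308], [0.2827, 0.3213, 0], 20]
    - [[0, 0, -0.1517], [0.32, 0.364, 0], 20]

```text
time: 6.08
tool_pos: [491.0, 73.0, 128.7]
tcp_rot: [180.0, -0.2, -177.5]
ft_force: [0.8, 0.6, -3.6]
finger_gap: 27.4
grip_force: 69.6
```

send_path:
  rows:
    - [[0, 0, 0], [0, 0, 0], 20]
    - [[0, 0, 0], [0, 0, 0], 20]

```text
time: 6.32
tool_pos: [492.9, 71.3, 129.8]
tcp_rot: [-180.0, -0.1, -177.5]
ft_force: [-0.3, -1.0, -3.7]
finger_gap: 27.4
grip_force: 70.1
```

Run:
```python
from bench import r, camrig, order
import numpy as np
from scipy.spatial.transform import Rotation as R
q=r.sense(); p=q["tool_pos"];print(p,q["tcp_rot"])
M=R.from_euler("xyz",q["tcp_rot"],degrees=True).as_matrix()
print(M.T@(np.array([449.3,163.4,80])-p), 187.1-q["tcp_rot"][2]%360)
```

```text
[492.92265278  71.313861   129.82337367] [-1.79976923e+02 -1.24935221e-01 -1.77537223e+02]
[39.51665285 93.8956579  49.87184547] 4.637222844101217
```

In the tool's units: 94 mm / 750 = 0.1253, 93.5 mm / 750 = 0.1247, -4.6 degrees / 120 = -0.0383.

send_path:
  rows:
    - [[0, 0, -0.0167], [0.016, 0.0333, 0.0133], 20]
    - [[0, 0, -0.0333], [0.0347, 0.0827, 0.0333], 20]
    - [[0, 0, -0.0383], [0.0467, 0.112, 0.0533], 20]
    - [[0, 0, -0.0383], [0.052, 0.1247, 0.064], 20]
    - [[0, 0, -0.0383], [0.0527, 0.1253, 0.0667], 20]
    - [[0, 0, -0.0383], [0.0527, 0.1253, 0.0667], 20]
    - [[0, 0, -0.0383], [0.0527, 0.1253, 0.0667], 20]

```text
time: 7.2
tool_pos: [451.2, 163.1, 82.0]
tcp_rot: [-180.0, 0.1, -173.0]
ft_force: [-0.2, 0.3, -3.7]
finger_gap: 27.2
grip_force: 70.4
```

Run:
```python
from bench import r, camrig, order
import cv2
q=r.sense(); print(q["tool_pos"],q["tcp_rot"])
s=camrig.snapshot("wrist"); cv2.imwrite("pics/w6.png",cv2.resize(s["pixels"][60:360,140:500],None,fx=2,fy=2,interpolation=cv2.INTER_CUBIC))
```

```text
[451.17818783 163.1200563   81.96336782] [-1.79994483e+02  6.77070840e-02 -1.73025407e+02]
```

View pics/w6.png

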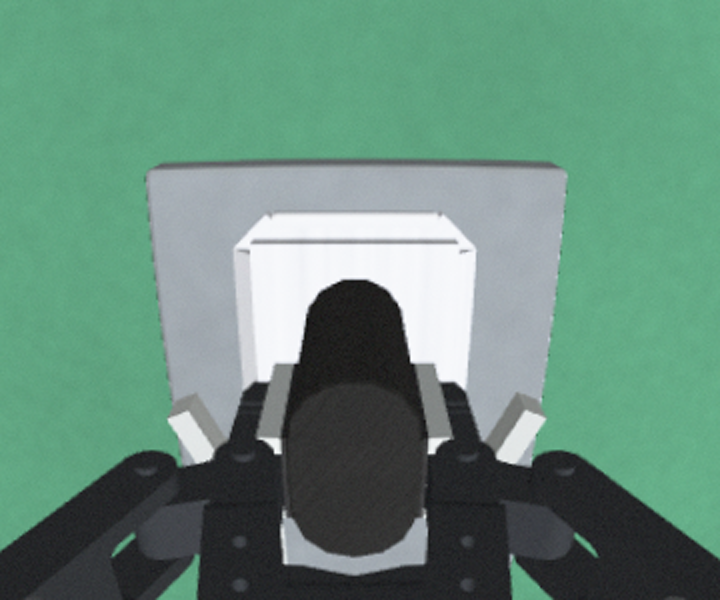

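The holder hangs over the landing, parallel and centred: the foot's middle is at crop column 355, the landing's at 358 and the guides' at 356. Lower it.

In the tool's units: 30.5 mm / 750 = 0.0407, 30 mm / 750 = 0.04.

send_path:
  rows:
    - [[0, 0, 0], [0, 0, 0.016], 20]
    - [[0, 0, 0], [0, 0, 0.0293], 20]
    - [[0, 0, 0], [0, 0, 0.0373], 20]
    - [[0, 0, 0], [0, 0, 0.04], 20]
    - [[0, 0, 0], [0, 0, 0.0407], 20]
    - [[0, 0, 0], [0, 0, 0.0407], 20]

```text
time: 8.0
tool_pos: [450.6, 163.9, 51.1]
tcp_rot: [180.0, 0.0, -172.9]
ft_force: [-0.4, -0.4, -3.6]
finger_gap: 27.1
grip_force: 70.5
```

send_path:
  rows:
    - [[0, 0, 0], [0, 0, 0.0007], 20]
    - [[0, 0, 0], [0, 0, 0.0013], 20]
    - [[0, 0, 0], [0, 0, 0.002], 20]

```text
time: 8.38
tool_pos: [450.5, 163.8, 49.9]
tcp_rot: [180.0, 0.0, -173.0]
ft_force: [-5.1, -1.7, 6.9]
finger_gap: 27.2
grip_force: 71.4
```

In the tool's units: -36 mm / 750 = -0.048, -33 mm / 750 = -0.044.

send_path:
  rows:
    - [[0, 0, 0], [0, 0, -0.0008], 20]
    - [[0, 0, 0], [-0.008, 0, -0.0008], 20]
    - [[0, 0, 0], [-0.0173, 0, -0.0008], 20]
    - [[0, 0, 0], [-0.0267, 0, -0.0008], 20]
    - [[0, 0, 0], [-0.036, 0, -0.0008], 20]
    - [[0, 0, 0], [-0.044, 0, -0.0008], 20]
    - [[0, 0, 0], [-0.048, 0, -0.0008], 20]

```text
time: 9.25
tool_pos: [486.4, 168.2, 49.9]
tcp_rot: [180.0, -0.0, -173.0]
ft_force: [-0.9, -0.3, -0.2]
finger_gap: 27.0
grip_force: 71.1
```

send_path:
  rows:
    - [[0, 0, 0], [-0.0053, 0, 0], 20]
    - [[0, 0, 0], [-0.012, 0, 0], 20]
    - [[0, 0, 0], [-0.0187, 0, 0], 20]
    - [[0, 0, 0], [-0.0253, 0, 0], 20]
    - [[0, 0, 0], [-0.032, 0, 0], 20]
    - [[0, 0, 0], [-0.0373, 0, 0], 20]

```text
time: 10.0
tool_pos: [514.0, 171.7, 49.9]
tcp_rot: [-180.0, -0.0, -173.0]
ft_force: [-4.9, -0.3, 2.9]
finger_gap: 27.3
grip_force: 71.0
```

send_path:
  rows:
    - [[0, 0, 0], [-0.0053, 0, 0], 20]
    - [[0, 0, 0], [-0.012, 0, 0], 20]
    - [[0, 0, 0], [-0.0187, 0, 0], 20]
    - [[0, 0, 0], [-0.0253, 0, 0], 20]
    - [[0, 0, 0], [-0.032, 0, 0], 20]
    - [[0, 0, 0], [-0.0373, 0, 0], 20]

```text
time: 10.75
tool_pos: [541.9, 175.1, 49.9]
tcp_rot: [-180.0, 0.0, -173.0]
ft_force: [-1.0, -1.2, 0.7]
finger_gap: 27.2
grip_force: 70.8
```

In the tool's units: -46 mm / 750 = -0.0613, -43 mm / 750 = -0.0573.

send_path:
  rows:
    - [[0, 0, 0], [-0.0067, 0, 0], 20]
    - [[0, 0, 0], [-0.0147, 0, 0], 20]
    - [[0, 0, 0], [-0.024, 0, 0], 20]
    - [[0, 0, 0], [-0.0333, 0, 0], 20]
    - [[0, 0, 0], [-0.0427, 0, 0], 20]
    - [[0, 0, 0], [-0.0507, 0, 0], 20]
    - [[0, 0, 0], [-0.0573, 0, 0], 20]
    - [[0, 0, 0], [-0.0613, 0, 0], 20]

```text
time: 11.75
tool_pos: [587.5, 180.7, 50.0]
tcp_rot: [-180.0, -0.0, -173.0]
ft_force: [-2.9, -0.7, 2.0]
finger_gap: 27.2
grip_force: 71.0
```

send_path:
  rows:
    - [[0, 0, 0], [-0.004, 0, 0], 20]
    - [[0, 0, 0], [-0.008, 0, 0], 20]
    - [[0, 0, 0], [-0.0107, 0, 0], 20]
    - [[0, 0, 0], [-0.0133, 0, 0], 20]

```text
time: 12.25
tool_pos: [597.6, 182.0, 49.9]
tcp_rot: [-180.0, 0.0, -173.0]
ft_force: [-3.3, -0.2, 3.7]
finger_gap: 27.5
grip_force: 71.0
```

send_path:
  rows:
    - [[0, 0, 0], [-0.0007, 0, 0], 20]
    - [[0, 0, 0], [-0.0013, 0, 0], 20]
    - [[0, 0, 0], [-0.002, 0, 0], 20]
    - [[0, 0, 0], [-0.0027, 0, 0], 20]
    - [[0, 0, 0], [-0.0027, 0, 0], 20]

```text
time: 12.88
tool_pos: [599.2, 182.2, 49.9]
tcp_rot: [-180.0, 0.0, -173.0]
ft_force: [-2.2, 0.8, 3.3]
finger_gap: 27.2
grip_force: 71.0
```

In the tool's units: -1.5 mm / 750 = -0.002, -1 mm / 750 = -0.0013.

send_path:
  rows:
    - [[0, 0, 0], [-0.0007, 0, 0], 20]
    - [[0, 0, 0], [-0.0013, 0, 0], 20]
    - [[0, 0, 0], [-0.002, 0, 0], 20]
    - [[0, 0, 0], [-0.002, 0, 0], 20]

```text
time: 13.38
tool_pos: [600.7, 182.4, 49.9]
tcp_rot: [180.0, 0.0, -173.0]
ft_force: [-2.7, -0.3, 1.9]
finger_gap: 27.4
grip_force: 71.2
```

send_path:
  rows:
    - [[0, 0, 0], [-0.0007, 0, 0], 20]
    - [[0, 0, 0], [-0.0013, 0, 0], 20]
    - [[0, 0, 0], [-0.0013, 0, 0], 20]

```text
time: 13.75
tool_pos: [601.7, 182.5, 49.9]
tcp_rot: [-180.0, 0.0, -173.0]
ft_force: [-2.7, 0.1, 2.3]
finger_gap: 27.2
grip_force: 71.2
```

In the tool's units: -1 mm / 750 = -0.0013, -0.5 mm / 750 = -0.0007.

send_path:
  rows:
    - [[0, 0, 0], [-0.0007, 0, 0], 20]
    - [[0, 0, 0], [-0.0013, 0, 0], 20]
    - [[0, 0, 0], [-0.0013, 0, 0], 20]

```text
time: 14.12
tool_pos: [602.5, 182.6, 49.9]
tcp_rot: [-180.0, -0.0, -173.0]
ft_force: [-5.2, -1.3, 5.0]
finger_gap: 27.5
grip_force: 71.3
```

send_path:
  rows:
    - [[0, 0, 0], [-0.0007, 0, 0], 20]
    - [[0, 0, 0], [-0.0013, 0, 0], 20]
    - [[0, 0, 0], [-0.0013, 0, 0], 20]

```text
time: 14.5
tool_pos: [602.6, 182.6, 50.0]
tcp_rot: [-180.0, -0.1, -172.9]
ft_force: [-9.7, -1.7, 9.0]
finger_gap: 27.3
grip_force: 71.9
```

Run:
```python
from bench import r, camrig, order
import cv2
s=camrig.snapshot("wrist"); cv2.imwrite("pics/w7.png",cv2.resize(s["pixels"][60:360,140:500],None,fx=2,fy=2,interpolation=cv2.INTER_CUBIC))
```

```text
(no output)
```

View pics/w7.png

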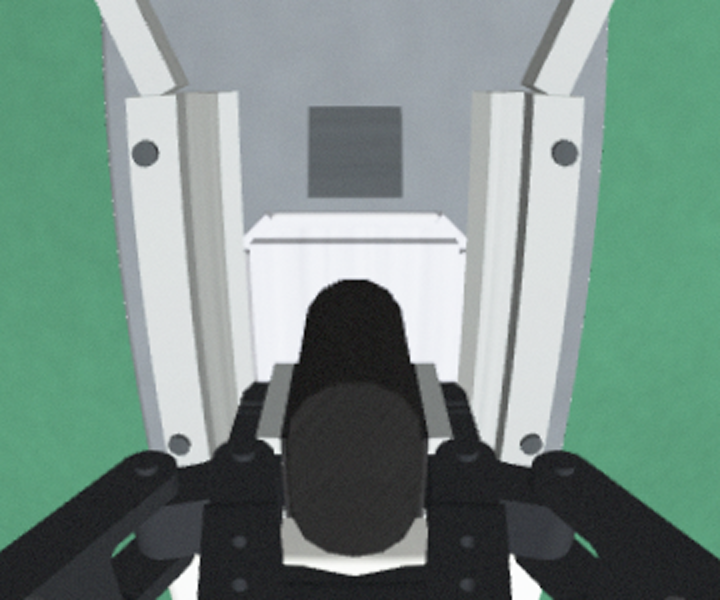

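The stop has been reached: the tool stalled while the push rose to about 10 N. The whole catch is visible behind the foot's rear edge, with its end at crop row 197 against row 212 for the foot. Ease off, open and retreat.

In the tool's units: 1.3 mm / 750 = 0.0017, 1 mm / 750 = 0.0013.

send_path:
  rows:
    - [[0, 0, 0], [0.0013, 0, -0.0005], 20]
    - [[0, 0, 0], [0.0017, 0, -0.0005], 20]
    - [[0, 0, 0], [0.0017, 0, -0.0005], 20]

```text
time: 14.92
tool_pos: [602.4, 182.5, 49.9]
tcp_rot: [180.0, 0.0, -173.0]
ft_force: [-0.9, 1.4, -2.9]
finger_gap: 27.4
grip_force: 70.9
```

send_path:
  rows:
    - [[0, 0, 0], [0, 0, 0], 60]
    - [[0, 0, 0], [0, 0, 0], 60]
    - [[0, 0, 0], [0, 0, 0], 60]
    - [[0, 0, 0], [0, 0, 0], 60]
    - [[0, 0, 0], [0, 0, 0], 60]

```text
time: 15.55
tool_pos: [602.4, 182.6, 50.4]
tcp_rot: [-180.0, 0.0, -173.0]
ft_force: [0.1, -0.5, -0.0]
finger_gap: 59.8
grip_force: 0.0
```

send_path:
  rows:
    - [[0, 0, 0], [0, 0, -0.0133], 60]
    - [[0, 0, 0], [0, 0, -0.0533], 60]
    - [[0, 0, 0], [0, 0, -0.1067], 60]
    - [[0, 0, 0], [0, 0, -0.16], 60]
    - [[0, 0, 0], [0.0267, 0, -0.2], 60]
    - [[0, 0, 0], [0.0667, 0, -0.2133], 60]
    - [[0, 0, 0], [0.0933, 0, -0.2133], 60]
    - [[0, 0, 0], [0.0933, 0, -0.2133], 60]

```text
time: 16.55
tool_pos: [532.4, 174.1, 211.5]
tcp_rot: [180.0, 0.1, -172.9]
ft_force: [0.3, -0.2, 0.2]
finger_gap: 60.3
grip_force: 0.0
```

Run:
```python
from bench import r, camrig, order
import cv2,numpy as np
up=lambda i,k:cv2.resize(i,None,fx=k,fy=k,interpolation=cv2.INTER_CUBIC)
a=camrig.snapshot("wrist")["pixels"];b=camrig.snapshot("side")["pixels"]
c=np.zeros((600,780,3),np.uint8)
c[:300,:480]=up(b[90:190,225:385],3); c[300:600,:780]=up(a[90:240,150:540],2); cv2.imwrite("pics/f.png",c)
```

```text
(no output)
```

View pics/f.png

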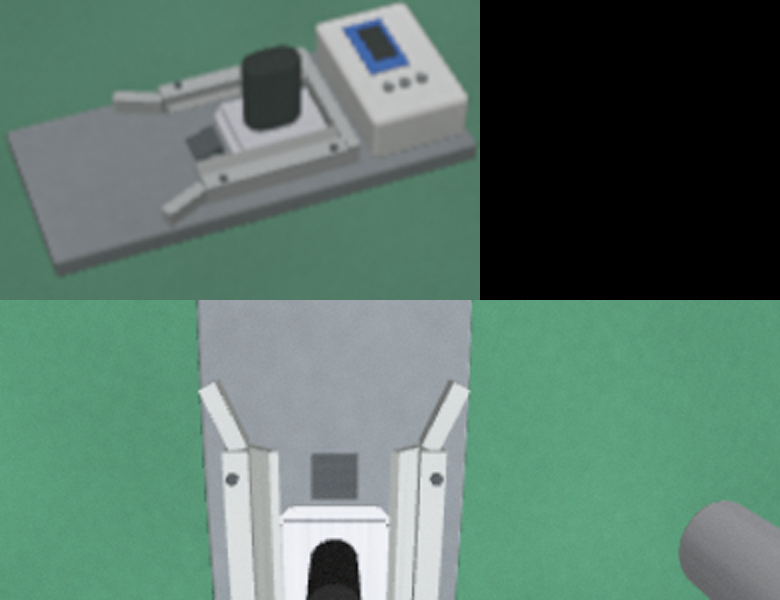

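The final view shows the holder upright between the rails at crop (334,560). The full catch is exposed at (334,476), with a gap between its end and the foot, and the gripper is clear. Hand in.

```bash
python3 -c "
from bench import r, camrig, order
print(order.hand_in())"
```

```text
the job is handed in; nothing more can be done
None
```

The mug holder is in the dovetail against the stop with the gripper clear of it, the catch looked to be up behind it in the final pictures, the bottle holder was not touched, and the job was handed in at about 17 s of robot time.

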